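Cradle a hobby tube and chock it

ROBOT

A 6-joint arm with a two-finger parallel gripper is mounted at the origin on the work surface. World frame = base frame: x ahead of the robot, y to its left, z up, the work surface at z = 0. Lengths are in m, angles in rad, forces in N, time in s.
With the tool pointing down it reaches from about 0.275 to 1 m from the base axis. Payload 8.4 kg.
Tool frame: the origin (TCP) lies midway between the tips of the shut fingers; the grasp point (between the pads) lies 19 mm behind it; y points along the fingers, x is the direction in which the jaws open and shut, and the axes are right-handed (so a half turn about y gives the same grasp; the last joint's range is limited). The gripper opens to 85 mm and grips with 20 to 120 N. Pads are 22 mm wide; open, the fingers measure 114 mm over their backs; the gripper's body (76 mm by 85 mm) begins 54 mm behind the grasp point. The pads swing forward as they close: fully open they stand 13 mm farther back than shut.
Start: joints at [1.26, 0.353, 1.633, -0, 1.155, -0.002], TCP at [0.19, 0.595, 0.231] pointing down, gripper open.
Joint ranges: [-2.63, 2.63], [-0.92, 2.1], [0.06, 2.66], [-1.3, 4.44], [0, 2.69], [-3.02, 3.02]. Speed limits (rad/s): [2.22, 2.22, 2.79, 3.14, 3.14, 3.14].

INTERFACE

Orientations are given as a unit quaternion [x, y, z, w].
In Python, from rig import manip, viewer, finish_job, models gives the robot as it stands.
- The arm moves only by the shell command python3 -m creep 'ROWS' [OPENING] [FORCE]. ROWS is text: rows parted by semicolons, each of 6 numbers parted by spaces: the shift along the tool's x, y, z in cm, then the turn, a rotation vector about the tool's x, y, z in rad. A call has 1 to 12 rows; each row is the pose to reach, as a shift and turn from the pose commanded when the call began, along the tool's axes at that moment; what a row does not reach only later rows make up. A row lasts 1/12 s, in which the tool goes at most 41.7 mm and 7.16 degrees, less where a joint would pass 70% of its speed; a pose out of reach is approached as far as the arm can. A call with a gripper value outside its range is refused whole. OPENING is the finger opening in cm, from 0 to 8.54, set as the call begins (- or left out, the last holds). The fingers move at their own pace and stop on an object; FORCE is the grip in N (left out, the last holds). Time passes only in rows, so rows that repeat a pose let the fingers close. It gives the time, the measured TCP pose, the force and the opening at its end, in the units of the state.
- manip.get_obs(): the state, without advancing time (a new reading comes with each control period).
- viewer.read_camera(name): name is "scene" or "top"; returns a dict with "image" (400x640x3 uint8, blue, green, red), "fov_y" (degrees; the focal length in pixels is half the picture's height over the tangent of half this angle, whatever the lens; pixels are square), "cx", "cy" (the principal point, pixels), "world_from_camera" (4x4, takes a point from camera to world coordinates). Camera axes: x right, y up, looking along -z (the intrinsics and any distortion apply to the point x, -y, -z); pixel columns grow to the right and rows downward; lengths in m; the calibration is good to about 2 mm. A picture is of the moment at which its call begins. There is no depth.
- finish_job(): hands the job in, once; it reports no verdict.
Trained networks look in a picture, given as the dict that the camera call returned (one of the last four; its "shot" number tells which), for a name from the list of things; names that differ only in an ending like _2 or _b are one class to them, and where a whole thing is asked for, a point or a joint stands for the part that bears it (a point fixed in the world has none). Each returns a list of dicts, best first, with "p" (0 to 1); they miss things now and then, are a little off and sometimes report something else, mostly with a low value. They report only what shows in the picture. A call takes as long as a camera call. They do not tell look-alikes from the thing itself.
- models.boxes_of(picture, label): "location" ([x, y, z] in m, in world coordinates, good to about 4 mm: the middle of the surface that is visible of it).
- models.silhouettes(picture, label): "region" (400x640 bool, what is visible of it).
The state is a dict: "t": time; "joint_positions": joint angles; "qd": joint speeds; "tau": joint torques, N m; "tcp_pos": TCP position; "ee_rot": TCP orientation; "ft_force": force on the tool from outside, world axes, zero at the start; "moment": the same for the moment, N m; "grip_width": opening from 0.0 (shut) to 1.0 (fully open).
Only numpy, scipy, OpenCV 4.12 (cv2) and the standard library are available. Lean on these libraries where they do the work, as an engineer would, in place of code of your own. Each camera call takes 0.05 s, during which the arm holds its last target. There are 200 camera calls.

TASK

Lay the thicker of the two grey plastic tubes in the pair of V-cradles, centred along its length and resting in both Vs. Then stand the plywood arch chock astride the middle of the tube, between the two Vs, with both feet flat on the cradle's base plate so that the tube cannot roll out.

Things in the scene. Friction and masses are not known exactly. Their poses are not given: they have to be found in the camera images.
- tube: Thick grey tube, 24 mm diameter, 180 mm long, 50 g. Origin: middle of its axis; x along the tube. Starts in a shallow cork tray (floor 3 mm thick, 3 mm lips under the tube, no wider than it), axis 15 mm above the desk. A thinner grey tube (10 mm diameter, equally long) lies parallel, 80 mm away, on either side; it is not wanted.
- chock: Plywood arch chock standing on its two feet on the desk: 30 mm thick (x), 60 wide (y), 75 tall, 70 g. Origin: centre of underside, z up. Notch underneath runs through along x, 46 mm wide at the feet, narrowing to 28 at height 42. Solid head to grip at heights 50 to 75 mm, 30 (x) by 34 mm (y). A solid sanding block of like outline without notch stands nearby, not wanted.
- cradle: Plywood V-cradle, fixed. Origin: centre of underside; x is the line the tube is to lie on. Base plate 150 (x) by 84 mm (y), 8 mm thick. V-blocks, 16 mm thick, at x = -60 and +60 mm; Vs open upward, 45 degree sides, bottom 17 and top edges 42 mm above the desk, 50 mm wide at top. A seated tube's axis is 34 mm above the desk, at y = 0. The plate is bare between the Vs.
Things that resemble listed ones, but are neither listed nor needed, are in the scene too. There is more than one size of the tube; the job needs the largest.

How it is judged:
By the outcome, as a careful person would: the job done as asked, in the order asked, and still so for the second after the job is handed in, with the robot touching nothing.
It also fails if it takes over 54 s, if anything falls off the work surface, if the arm or the gripper's body presses on something with over 40 N, if the wrist force passes 120 N, or if a joint passes its speed limit or range.

## Working session

There is one attempt and no reset: what is moved stays moved. The work goes in short steps, Python scripts to look and compute and a shell command to move; the robot and the scene stay as the last step left them, time stands still between calls to the robot, and variables do not carry over. Pictures are saved under pics/ and viewed, about 8 in all and at most 12, crops included, and the job is handed in when it is done.

```bash
mkdir -p pics; ls; python3 - <<'E'
from rig import manip, viewer, models
import cv2,numpy as np
o=manip.get_obs(); print({k:np.round(o[k],3) for k in o})
for n in("top","scene"):
    p=viewer.read_camera(n); cv2.imwrite(f"pics/{n}1.png",p["image"])
    print(n,p["fov_y"],p["cx"],p["cy"],p.keys(),np.round(p["world_from_camera"],3).tolist())
    for l in("tube","chock","cradle"):
        for d in models.boxes_of(p,l): print(l,d["p"],np.round(d["location"],3))
E
```

```text
pics
{'t': np.float64(0.0), 'joint_positions': array([ 1.26 ,  0.354,  1.634,  0.   ,  1.155, -0.002]), 'qd': array([-0.   ,  0.001, -0.   ,  0.002,  0.002, -0.   ]), 'tau': array([ 0.0000e+00, -6.0524e+01, -3.4207e+01,  0.0000e+00,  9.0000e-03,
       -0.0000e+00]), 'tcp_pos': array([0.19 , 0.595, 0.231]), 'ee_rot': array([ 0.571,  0.417, -0.418, -0.571]), 'ft_force': array([-0.084, -0.242,  0.128]), 'moment': array([-0.034,  0.043,  0.01 ]), 'grip_width': np.float64(1.001)}
top 47.53238266439898 316.71006754710777 208.52127512376958 dict_keys(['image', 'fov_y', 'cx', 'cy', 'world_from_camera', 'shot']) [[-0.079, 0.975, -0.206, 0.211], [-0.997, -0.079, 0.011, -0.065], [-0.006, 0.206, 0.979, 1.165], [0.0, 0.0, 0.0, 1.0]]
tube 0.84 [ 0.51  -0.315  0.025]
tube 0.56 [ 0.474 -0.448  0.013]
tube 0.56 [ 0.314 -0.3    0.013]
chock 0.89 [0.557 0.264 0.053]
cradle 0.71 [0.505 0.042 0.004]
scene 42.81584699565614 317.47048994436705 194.40032845760354 dict_keys(['image', 'fov_y', 'cx', 'cy', 'world_from_camera', 'shot']) [[0.885, -0.244, 0.395, 0.959], [0.464, 0.506, -0.727, -1.012], [-0.022, 0.827, 0.561, 0.761], [0.0, 0.0, 0.0, 1.0]]
tube 0.88 [ 0.321 -0.307  0.016]
tube 0.73 [ 0.518 -0.327  0.023]
tube 0.66 [ 0.476 -0.453  0.017]
chock 0.7 [0.563 0.247 0.048]
cradle 0.68 [0.51  0.03  0.004]
```

View pics/top1.png

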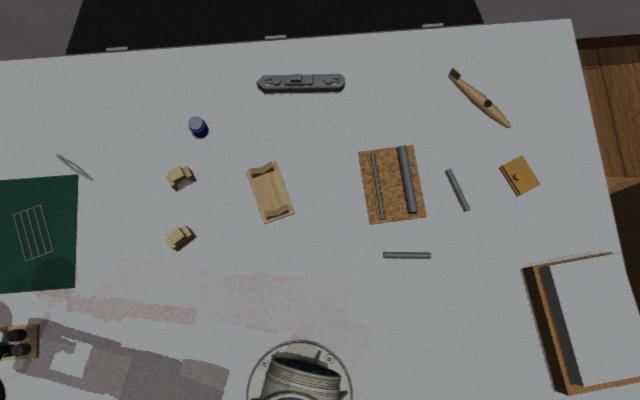

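View pics/scene1.png

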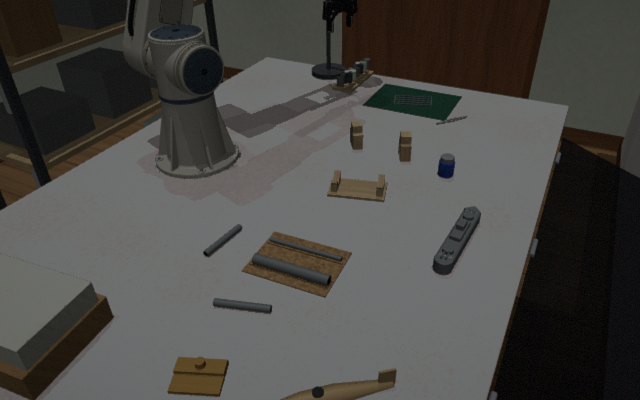

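Top view: thick tube at (408,180). It could be mistaken for the thin tube (377,186) or the short tubes (457,190) and (407,255). The cradle is at (270,192). The chock is either (180,178) or (180,238), one of them being the solid block. Next, a close crop of both, plus silhouette measurements.

```bash
cat > h.py <<'E'
from rig import manip, viewer, models
import cv2,numpy as np
from scipy.spatial.transform import Rotation as R
def ray(p,uv):
    f=200/np.tan(np.radians(p["fov_y"]/2)); M=np.array(p["world_from_camera"])
    d=np.array([(uv[0]-p["cx"])/f,-(uv[1]-p["cy"])/f,-1]); return M[:3,3],M[:3,:3]@d
def at(p,uv,z):
    o,d=ray(p,uv); return o+d*(z-o[2])/d[2]
def proj(p,X):
    f=200/np.tan(np.radians(p["fov_y"]/2)); M=np.array(p["world_from_camera"])
    c=(np.asarray(X)-M[:3,3])@M[:3,:3]; return np.array([p["cx"]+f*c[...,0]/-c[...,2],p["cy"]-f*c[...,1]/-c[...,2]]).T
def rect(p,label,z):
    out=[]
    for d in models.silhouettes(p,label):
        m=d["region"].astype(np.uint8); v,u=np.nonzero(m)
        P=np.array([at(p,q,z)[:2] for q in zip(u,v)],np.float32)
        (c,s,a)=cv2.minAreaRect(P*1000); out.append((d["p"],np.round([u.mean(),v.mean()]),np.round(c),np.round(s),round(a,1)))
    return out
E
python3 - <<'E'
from h import *
o=manip.get_obs(); print(np.round(R.from_quat(o["ee_rot"]).as_matrix(),3))
p=viewer.read_camera("top"); s=viewer.read_camera("scene")
for l,z in(("tube",.02),("chock",.075),("cradle",.02)):
    for q in(p,s):
        for r in rect(q,l,z): print(l,*r)
a=cv2.resize(p["image"][150:270,150:310],None,fx=3.5,fy=3.5,interpolation=2)[:400]
b=cv2.resize(s["image"][110:210,320:430],None,fx=4,fy=4,interpolation=2)
im=np.zeros((820,560,3),np.uint8); im[:400,:560]=a[:,:560]; im[420:820,:440]=b
cv2.imwrite("pics/crop1.png",cv2.convertScaleAbs(np.hstack([im[:400,:400], im[420:820,40:440]]),alpha=1.5))
E
```

```text
[[ 0.304 -0.    -0.953]
 [ 0.953 -0.     0.304]
 [-0.    -1.     0.   ]]
tube 0.94 [407. 179.] [ 512. -319.] [186.  28.] 2.9
tube 0.81 [457. 189.] [ 473. -444.] [116.  17.] 18.3
tube 0.73 [408. 255.] [ 314. -293.] [118.  15.] 85.4
tube 0.71 [292. 269.] [ 515. -327.] [187.  33.] 3.1
tube 0.7 [242. 305.] [ 482. -460.] [123.  25.] 18.6
tube 0.51 [222. 240.] [ 326. -310.] [125.  28.] 82.7
chock 0.94 [179. 176.] [550. 258.] [51. 61.] 24.8
chock 0.75 [405. 146.] [582. 195.] [ 35. 169.] 18.0
cradle 0.91 [270. 192.] [507.  42.] [154.  84.] 15.4
```

View pics/crop1.png

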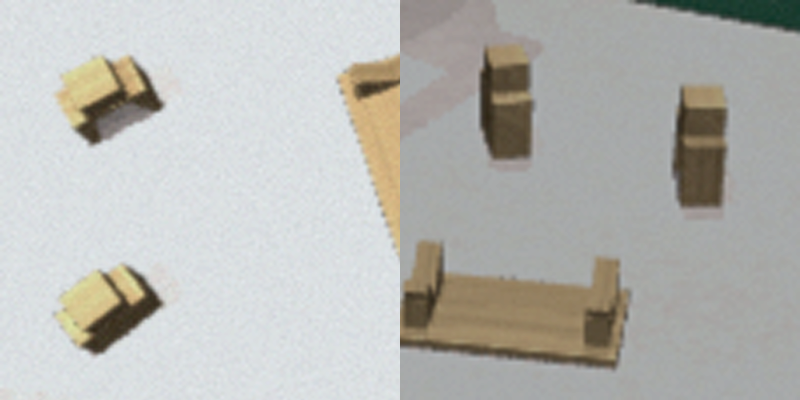

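The notched chock is the upper one, top-view pixel (180,178), with a light gap visible under it. The one at (180,238) is solid. Next I refine poses by fitting model outlines to the silhouettes.

```bash
cat > fit.py <<'E'
from h import *
from scipy.optimize import minimize
def box(x0,x1,y0,y1,z0,z1): return np.array([[x,y,z] for x in(x0,x1) for y in(y0,y1) for z in(z0,z1)])/1000
def prism(yz,x0,x1): return np.array([[x,y,z] for x in(x0,x1) for y,z in yz])/1000
t=np.linspace(0,2*np.pi,16)
PARTS={"tube":[prism(np.c_[12*np.cos(t),12*np.sin(t)],-90,90)],
"chock":[box(-15,15,-17,17,50,75),box(-15,15,-30,30,42,50),prism([(-30,0),(-23,0),(-14,42),(-30,42)],-15,15),prism([(30,0),(23,0),(14,42),(30,42)],-15,15)],
"cradle":[box(-75,75,-42,42,0,8)]+[prism(q,s-8,s+8) for s in(-60,60) for q in([(-25,8),(-25,42),(0,17),(0,8)],[(25,8),(25,42),(0,17),(0,8)])]}
def render(p,parts,x,z0):
    m=np.zeros((1600,2560),np.uint8); Rz=R.from_euler("z",x[2]).as_matrix()
    for q in parts:
        uv=proj(p,q@Rz.T+[x[0],x[1],z0]); h=cv2.convexHull(((uv+.5)*4-.5).astype(np.float32))
        cv2.fillPoly(m,[np.round(h).astype(np.int32)],255)
    return cv2.resize(m,(640,400),interpolation=cv2.INTER_AREA)/255.
def fit(p,label,x0,z0,parts=None):
    best=None
    for d in models.silhouettes(p,label):
        m=d["region"].astype(float)
        c=proj(p,np.array([x0[0],x0[1],z0+.02])); v,u=np.nonzero(m)
        if np.hypot(u.mean()-c[0],v.mean()-c[1])<30: best=m;break
    if best is None: return None
    f=lambda w:np.abs(render(p,parts or PARTS[label],w*[.01,.01,.1],z0)-best).sum()/best.sum()
    w0=np.array(x0)/[.01,.01,.1]
    r=minimize(f,w0,method="Nelder-Mead",options=dict(initial_simplex=np.vstack([w0,w0+np.diag([1,1,1.5])]),xatol=.01,fatol=1e-4))
    return r.x*[.01,.01,.1],r.fun
E
python3 - <<'E'
from fit import *
for n in("top","scene"):
    p=viewer.read_camera(n)
    for l,x0,z0 in(("tube",(.512,-.319,.05),.015),("chock",(.56,.255,.43),0),("cradle",(.507,.042,.27),0)):
        r=fit(p,l,x0,z0)
        if r: print(n,l,np.round(r[0][:2],4),round(np.degrees(r[0][2]),1),round(r[1],3))
E
```

```text
top tube [ 0.5124 -0.3185] 2.8 0.134
top chock [0.56   0.2697] 23.7 0.078
top cradle [0.5094 0.042 ] 15.4 0.035
scene tube [ 0.5124 -0.3221] 3.3 0.055
scene chock [0.5591 0.2643] 28.6 0.076
scene cradle [0.5089 0.0405] 16.6 0.11
```

```bash
cat > go.py <<'E'
import sys; from h import *
x,y,z,yaw=map(float,sys.argv[1:]); o=manip.get_obs(); M=R.from_quat(o["ee_rot"])
a=np.arctan2(M.as_matrix()[1,0],M.as_matrix()[0,0]); d=(np.radians(yaw)-a+np.pi/2)%np.pi-np.pi/2
T=R.from_matrix(np.c_[[np.cos(a+d),np.sin(a+d),0],[0,0,-1],[-np.sin(a+d),np.cos(a+d),0]])
print("cm",np.round(M.inv().apply(np.array([x,y,z])-o["tcp_pos"])*100,2),"rot",np.round((M.inv()*T).as_rotvec(),3),"q",np.round(o["joint_positions"],2),"t",o["t"])
E
python3 -m creep '-77.4 10 -58.5 0 -0.36 0;-77.4 10 -58.5 0 -0.36 0;-77.4 10 -58.5 0 -0.36 0;-77.4 10 -58.5 0 -0.36 0;-77.4 10 -58.5 0 -0.36 0;-77.4 10 -58.5 0 -0.36 0;-77.4 10 -58.5 0 -0.36 0;-77.4 10 -58.5 0 -0.36 0;-77.4 10 -58.5 0 -0.36 0;-77.4 10 -58.5 0 -0.36 0;-77.4 10 -58.5 0 -0.36 0;-77.4 10 -58.5 0 -0.36 0' 5.5 40; python3 go.py .512 -.32 .13 93
```

```text
t: 2.2
tcp_pos: [0.3554, 0.1245, 0.1802]
ee_rot: [0.487, 0.513, -0.512, -0.487]
ft_force: [1.4, 0.8, -0.4]
grip_width: 0.647
cm [-45.2    5.02 -13.34] rot [ 0.001 -0.001  0.   ] q [ 0.33  0.02  2.18 -0.    0.94 -1.29] t 2.2
```

```bash
python3 -m creep '-44 4.5 -13 0 0 0;-44 4.5 -13 0 0 0;-44 4.5 -13 0 0 0;-44 4.5 -13 0 0 0;-44 4.5 -13 0 0 0;-44 4.5 -13 0 0 0;-44 4.5 -13 0 0 0;-44 4.5 -13 0 0 0;-44 4.5 -13 0 0 0;-44 4.5 -13 0 0 0;-44 4.5 -13 0 0 0;-44 4.5 -13 0 0 0'; python3 go.py .512 -.32 .1 93
python3 -m creep '0 0 0 0 0 0;0 0 0 0 0 0;0 0 0 0 0 0' ; python3 go.py .512 -.32 .1 93
python3 - <<'E'
from fit import *
a=[]
for n in("top","scene"):
    p=viewer.read_camera(n)
    r=fit(p,"tube",(.512,-.32,.05),.015)
    if r: print(n,np.round(r[0][:2],4),round(np.degrees(r[0][2]),1),round(r[1],3))
    c=proj(p,np.array([.512,-.32,.05])).astype(int); a.append(cv2.resize(p["image"][c[1]-55:c[1]+55,c[0]-55:c[0]+55],(400,400),interpolation=2))
cv2.imwrite("pics/c2.png",cv2.convertScaleAbs(np.hstack(a),alpha=1.5))
E
```

```text
t: 3.2
tcp_pos: [0.5098, -0.3128, 0.1348]
ee_rot: [-0.489, -0.512, 0.512, 0.486]
ft_force: [-0.1, 0.1, 1.0]
grip_width: 0.638
cm [-0.71  3.48 -0.18] rot [ 0.003 -0.004 -0.003] q [-0.55  0.42  1.78 -0.    0.94 -2.17] t 3.2
t: 3.45
tcp_pos: [0.5068, -0.3053, 0.1349]
ee_rot: [-0.487, -0.513, 0.513, 0.487]
ft_force: [-0.1, 1.1, -0.1]
grip_width: 0.647
cm [-1.49  3.49 -0.44] rot [-0.001 -0.001  0.001] q [-0.54  0.41  1.79  0.    0.94 -2.17] t 3.45
scene [ 0.5129 -0.3219] 2.7 0.066
```

View pics/c2.png

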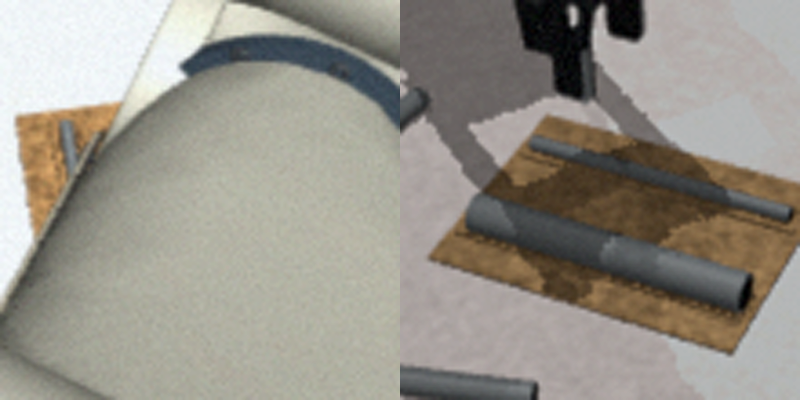

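Scene crop: the open fingers hang clear above the thick tube, whose middle is at about (612,255) in the crop. The top view is blocked by the arm. Shifting over and going down.

```bash
python3 -m creep '-1.5 3.5 -0.5 0 0 0;-1.5 6 -0.5 0 0 0;-1.5 8.5 -0.5 0 0 0;-1.5 10.5 -0.5 0 0 0;-1.5 12 -0.5 0 0 0;-1.5 12.8 -0.5 0 0 0;-1.5 12.8 -0.5 0 0 0;-1.5 12.8 -0.5 0 0 0;-1.5 12.8 -0.5 0 0 0' ; python3 go.py .512 -.3205 .007 93
python3 -m creep '0 0 0 0 0 0;0 0 0 0 0 0;0 0 0 0 0 0;0 0 0 0 0 0;0 0 0 0 0 0;0 0 0 0 0 0;0 0 0 0 0 0;0 0 0 0 0 0;0 0 0 0 0 0' 0 40
```

```text
t: 4.4
tcp_pos: [0.514, -0.3215, 0.0082]
ee_rot: [0.488, 0.513, -0.513, -0.486]
ft_force: [-0.1, -0.3, 0.7]
grip_width: 0.646
cm [0.11 0.12 0.19] rot [ 0.001 -0.001 -0.001] q [-0.56  0.61  1.82  0.    0.72 -2.18] t 4.4
t: 5.15
tcp_pos: [0.5137, -0.3215, 0.0081]
ee_rot: [0.487, 0.513, -0.513, -0.487]
ft_force: [-0.4, 0.6, 6.4]
grip_width: 0.264
```

```bash
python3 -m creep '0 -0.5 0 0 0 0;0 -1.5 0 0 0 0;0 -3 0 0 0 0;0 -5 0 0 0 0;0 -7 0 0 0 0;0 -9 0 0 0 0;0 -9 0 0 0 0;0 -9 0 0 0 0;0 -9 0 0 0 0'
python3 go.py .509 .0413 .098 106
python3 - <<'E'
from fit import *
p=viewer.read_camera("scene")
for z in(.096,.104,.112):
    r=fit(p,"tube",(.514,-.3215,.05),z)
    if r: print(z,np.round(r[0][:2],4),round(np.degrees(r[0][2]),1),round(r[1],3))
c=proj(p,np.array([.512,-.32,.1])).astype(int); cv2.imwrite("pics/c3.png",cv2.convertScaleAbs(cv2.resize(p["image"][c[1]-60:c[1]+60,c[0]-70:c[0]+70],None,fx=4,fy=4,interpolation=2),alpha=1.5))
E
```

```text
t: 5.9
tcp_pos: [0.5129, -0.321, 0.0969]
ee_rot: [-0.487, -0.513, 0.513, 0.487]
ft_force: [-0.3, -0.0, -1.1]
grip_width: 0.264
cm [36.2  -0.11 -1.47] rot [-0.    -0.228  0.   ] q [-0.56  0.48  1.78 -0.    0.88 -2.18] t 5.9
0.096 [ 0.5068 -0.3146] 3.1 0.281
0.104 [ 0.5124 -0.3231] 2.9 0.273
0.112 [ 0.5173 -0.3316] 2.6 0.275
```

View pics/c3.png

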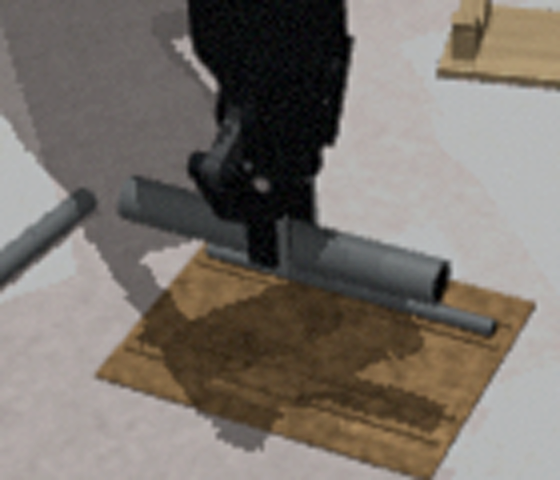

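The tube is held level near its middle: its ends are at crop (130,195) and (445,275), the fingers at (272,245). Moving over the cradle.

```bash
python3 -m creep '4 0 -0.2 0 0 0;8 0 -0.4 0 -0.1 0;12 0 -0.5 0 -0.2 0;16 0 -0.7 0 -0.22 0;20 0 -0.8 0 -0.22 0;24 0 -1 0 -0.22 0;28 0 -1.1 0 -0.22 0;31 0 -1.3 0 -0.22 0;34 0 -1.4 0 -0.22 0;35.5 0 -1.5 0 -0.22 0;36.2 0 -1.5 0 -0.22 0;36.2 0 -1.5 0 -0.22 0'
python3 -m creep '0 0 0 0 0 0;0 0 0 0 0 0;0 0 0 0 0 0'
python3 go.py .509 .0413 .027 105.6
python3 - <<'E'
from fit import *
a=[]
for n in("scene","top"):
    p=viewer.read_camera(n)
    r=fit(p,"cradle",(.509,.0413,.27),0)
    if r: print(n,np.round(r[0][:2],4),round(np.degrees(r[0][2]),1),round(r[1],3))
    r=fit(p,"tube",(.509,.0413,.27),.104)
    if r: print(n,np.round(r[0][:2],4),round(np.degrees(r[0][2]),1),round(r[1],3))
    c=proj(p,np.array([.509,.041,.06])).astype(int); a.append(cv2.resize(p["image"][c[1]-55:c[1]+55,c[0]-55:c[0]+55],(400,400),interpolation=2))
cv2.imwrite("pics/c4.png",cv2.convertScaleAbs(np.hstack(a),alpha=1.5))
E
```

```text
t: 7.1
tcp_pos: [0.5093, 0.0422, 0.0966]
ee_rot: [-0.427, -0.563, 0.564, 0.427]
ft_force: [0.7, 0.1, -0.2]
grip_width: 0.262
t: 7.35
tcp_pos: [0.5096, 0.0399, 0.0969]
ee_rot: [-0.428, -0.563, 0.563, 0.428]
ft_force: [0.7, -0.1, -0.8]
grip_width: 0.267
cm [0.15 6.99 0.02] rot [-0.    -0.002 -0.   ] q [ 0.08  0.36  1.99 -0.    0.8  -1.77] t 7.35
scene [0.5101 0.0374] 15.1 0.053
scene [0.5092 0.0376] 16.0 0.241
top [0.5088 0.041 ] 15.7 25.3
```

View pics/c4.png

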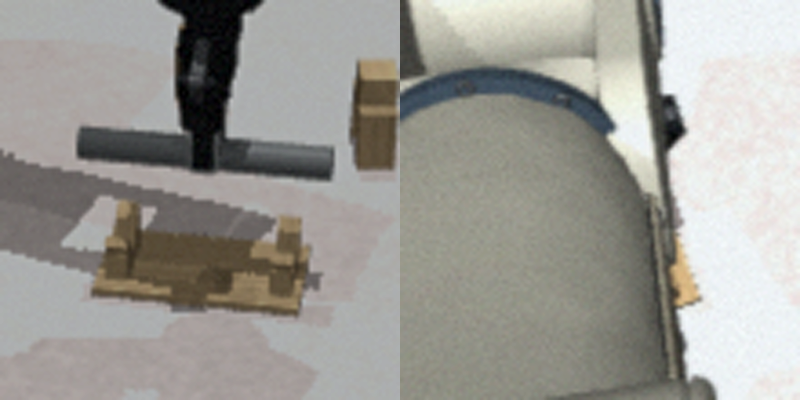

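The tube is directly over the cradle and parallel to it (both fits agree to about 1 mm in the same picture). Lowering.

```bash
python3 -m creep '0 1.5 0 0 0 0;0 3.5 0 0 0 0;0 5 0 0 0 0;0 6 0 0 0 0;0 6.5 0 0 0 0;0 6.7 0 0 0 0;0 6.7 0 0 0 0;0 6.7 0 0 0 0'
python3 -m creep '0 0.1 0 0 0 0;0 0.2 0 0 0 0;0 0.2 0 0 0 0'
```

```text
t: 8.32
tcp_pos: [0.5101, 0.0411, 0.0305]
ee_rot: [0.428, 0.563, -0.563, -0.428]
ft_force: [0.0, 0.3, -1.7]
grip_width: 0.263
t: 8.57
tcp_pos: [0.5099, 0.0411, 0.0283]
ee_rot: [0.428, 0.563, -0.563, -0.428]
ft_force: [-0.6, -0.4, 0.5]
grip_width: 0.26
```

```bash
python3 -m creep '0 0.1 0 0 0 0;0 0.2 0 0 0 0;0 0.2 0 0 0 0'; python3 -m creep '0 0.1 0 0 0 0;0 0.1 0 0 0 0'
```

```text
t: 8.82
tcp_pos: [0.5099, 0.0411, 0.0269]
ee_rot: [0.428, 0.563, -0.563, -0.428]
ft_force: [-3.7, -0.2, 11.6]
grip_width: 0.264
t: 8.98
tcp_pos: [0.51, 0.0411, 0.0267]
ee_rot: [0.428, 0.563, -0.563, -0.428]
ft_force: [-6.5, 0.7, 25.0]
grip_width: 0.262
```

Contact force confirms seating at the expected height. Easing off and releasing.

```bash
python3 -m creep '0 -0.2 0 0 0 0;0 -0.2 0 0 0 0'; python3 -m creep '0 0 0 0 0 0;0 0 0 0 0 0;0 0 0 0 0 0;0 0 0 0 0 0;0 -1 0 0 0 0;0 -3 0 0 0 0;0 -6 0 0 0 0;0 -9 0 0 0 0;0 -12 0 0 0 0;0 -12 0 0 0 0' 5 40
python3 go.py .560 .268 .17 115
```

```text
t: 9.15
tcp_pos: [0.51, 0.0411, 0.0276]
ee_rot: [0.428, 0.563, -0.563, -0.428]
ft_force: [0.2, 0.6, 0.8]
grip_width: 0.259
t: 9.98
tcp_pos: [0.5129, 0.0414, 0.1529]
ee_rot: [0.43, 0.565, -0.561, -0.426]
ft_force: [1.8, 0.1, 0.1]
grip_width: 0.586
cm [ 20.57  -1.65 -10.62] rot [ 0.008 -0.165 -0.002] q [ 0.08  0.27  1.95 -0.    0.91 -1.76] t 9.9833
```

```bash
python3 -m creep '4 0 -2 0 -0.05 0;7.5 0 -4 0 -0.1 0;11 0 -6 0 -0.165 0;14.5 0 -7.6 0 -0.165 0;17.5 0 -9.2 0 -0.165 0;19.5 0 -10.2 0 -0.165 0;20.5 0 -10.6 0 -0.165 0;20.5 0 -10.6 0 -0.165 0;20.5 0 -10.6 0 -0.165 0;20.5 0 -10.6 0 -0.165 0' 6
python3 go.py .560 .267 .054 115
python3 - <<'E'
from fit import *
a=[]
for n in("scene","top"):
    p=viewer.read_camera(n)
    for l,x,z in(("chock",(.56,.267,.44),0),("tube",(.51,.041,.27),.034),("cradle",(.51,.041,.27),0)):
        r=fit(p,l,x,z)
        if r: print(n,l,np.round(r[0][:2],4),round(np.degrees(r[0][2]),1),round(r[1],3))
    for q in((.51,.041,.03),(.56,.267,.06)):
        c=proj(p,np.array(q)).astype(int); a.append(cv2.resize(p["image"][c[1]-40:c[1]+40,c[0]-50:c[0]+50],(400,300),interpolation=2))
cv2.imwrite("pics/c5.png",cv2.convertScaleAbs(np.vstack([np.hstack(a[:2]),np.hstack(a[2:])]),alpha=1.5))
E
```

```text
t: 10.82
tcp_pos: [0.5563, 0.2655, 0.1469]
ee_rot: [-0.38, -0.596, 0.597, 0.38]
ft_force: [-0.7, -1.0, 1.0]
grip_width: 0.703
cm [-0.01  9.29 -0.41] rot [-0.001 -0.001 -0.   ] q [ 0.44  0.43  1.72 -0.    0.99 -1.56] t 10.8167
scene chock [0.56   0.2638] 24.2 0.121
scene tube [0.5081 0.0391] 15.6 0.116
scene cradle [0.5106 0.0388] 15.5 0.362
top chock [0.5587 0.2686] 26.4 0.09
top tube [0.5094 0.042 ] 15.6 0.106
top cradle [0.5105 0.0424] 14.8 0.559
```

View pics/c5.png

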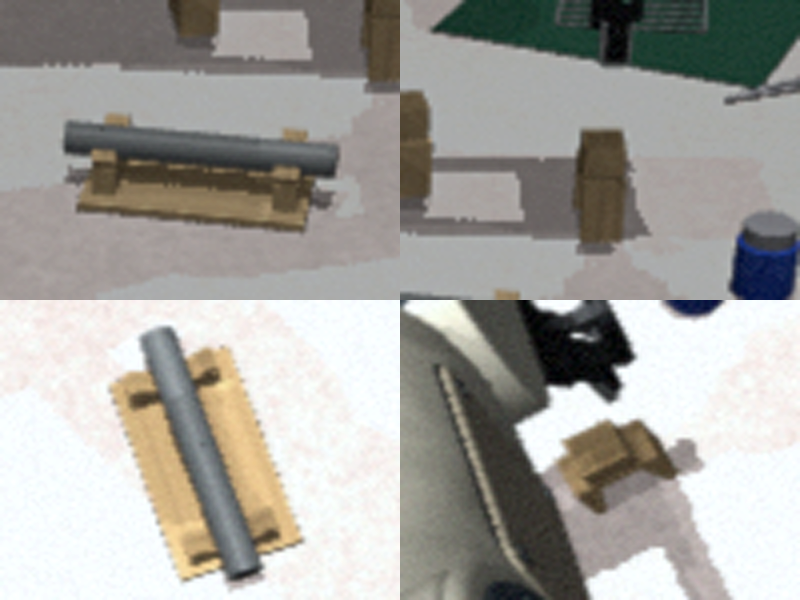

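The tube lies in both Vs, overhanging both ends about equally. The notched chock is at crop (610,460), and its dark notch shows. Grasping its head now.

```bash
python3 -m creep '0 1 -0.3 0 0 0;0 3 -0.3 0 0 0;0 5 -0.3 0 0 0;0 7 -0.3 0 0 0;0 8.5 -0.3 0 0 0;0 9 -0.3 0 0 0;0 9 -0.3 0 0 0;0 9 -0.3 0 0 0'; python3 go.py .559 .267 .056 115
python3 -m creep '0 0 0 0 0 0;0 0 0 0 0 0;0 0 0 0 0 0;0 0 0 0 0 0;0 0 0 0 0 0;0 0 0 0 0 0' 0 40
python3 -m creep '0 -0.5 0 0 0 0;0 -2 0 0 0 0;0 -4 0 0 0 0;0 -6 0 0 0 0;0 -8 0 0 0 0;0 -9 0 0 0 0;0 -9 0 0 0 0;0 -9 0 0 0 0'; python3 go.py .5095 .041 .15 105.6
```

```text
t: 11.88
tcp_pos: [0.5597, 0.2683, 0.057]
ee_rot: [-0.38, -0.596, 0.596, 0.38]
ft_force: [-0.2, 0.0, 0.4]
grip_width: 0.703
cm [-0.09  0.1   0.12] rot [-0. -0. -0.] q [ 0.44  0.55  1.77 -0.    0.83 -1.56] t 11.8833
t: 12.38
tcp_pos: [0.5605, 0.2687, 0.0583]
ee_rot: [0.38, 0.597, -0.596, -0.379]
ft_force: [0.7, 0.9, 5.8]
grip_width: 0.391
t: 13.05
tcp_pos: [0.5595, 0.2683, 0.1471]
ee_rot: [0.38, 0.597, -0.596, -0.38]
ft_force: [0.2, 0.6, -1.3]
grip_width: 0.388
cm [-18.48  -0.3   14.14] rot [0.001 0.164 0.   ] q [ 0.44  0.43  1.72  0.    0.99 -1.56] t 13.05
```

```bash
python3 -m creep '-3 0 2.3 0 0.05 0;-6 0 4.6 0 0.1 0;-9 0 6.9 0 0.164 0;-12 0 9.2 0 0.164 0;-15 0 11.5 0 0.164 0;-17.5 0 13.4 0 0.164 0;-18.5 0 14.1 0 0.164 0;-18.5 0 14.1 0 0.164 0;-18.5 0 14.1 0 0.164 0;-18.5 0 14.1 0 0.164 0;-18.5 0 14.1 0 0.164 0'
python3 go.py .5095 .041 .065 105.6
python3 - <<'E'
from fit import *
p=viewer.read_camera("scene")
for l,x,z in(("chock",(.51,.041,.27),.09),("tube",(.51,.041,.27),.034)):
    r=fit(p,l,x,z)
    if r: print(l,np.round(r[0][:2],4),round(np.degrees(r[0][2]),1),round(r[1],3))
c=proj(p,np.array([.51,.041,.06])).astype(int); cv2.imwrite("pics/c6.png",cv2.convertScaleAbs(cv2.resize(p["image"][c[1]-50:c[1]+50,c[0]-60:c[0]+60],None,fx=5,fy=5,interpolation=2),alpha=1.5))
E
```

```text
t: 13.97
tcp_pos: [0.5102, 0.0422, 0.1467]
ee_rot: [0.427, 0.563, -0.563, -0.427]
ft_force: [-0.3, 0.2, -1.4]
grip_width: 0.382
cm [-0.1   8.17  0.09] rot [-0.     0.001  0.   ] q [ 0.08  0.28  1.95  0.    0.91 -1.77] t 13.9667
chock [0.511  0.0348] 16.3 0.509
tube [0.5055 0.0404] 15.7 0.298
```

View pics/c6.png

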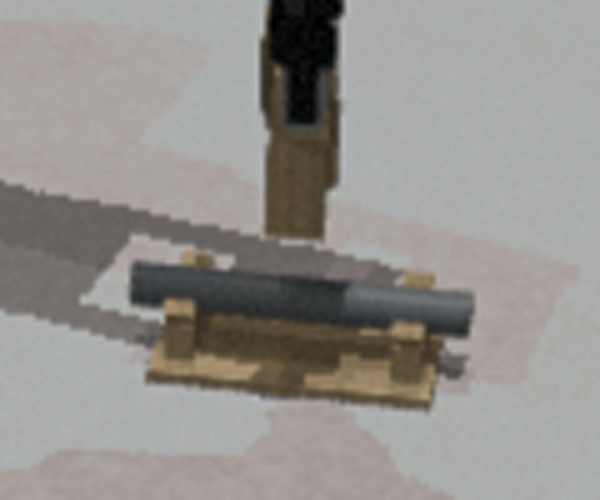

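The chock hangs upright, square to the tube and over its middle (chock foot at (297,235), tube middle at (300,297)). Lowering.

```bash
python3 -m creep '-0.1 1.5 0 0 0 0;-0.1 3 0 0 0 0;-0.1 4.5 0 0 0 0;-0.1 6 0 0 0 0;-0.1 7 0 0 0 0;-0.1 7.7 0 0 0 0;-0.1 7.9 0 0 0 0;-0.1 7.9 0 0 0 0;-0.1 7.9 0 0 0 0'
python3 -m creep '0 0.1 0 0 0 0;0 0.2 0 0 0 0;0 0.2 0 0 0 0'
```

```text
t: 14.87
tcp_pos: [0.5106, 0.0401, 0.0685]
ee_rot: [0.428, 0.563, -0.563, -0.427]
ft_force: [-0.1, 0.2, -1.3]
grip_width: 0.388
t: 15.12
tcp_pos: [0.5104, 0.04, 0.0663]
ee_rot: [0.428, 0.563, -0.563, -0.427]
ft_force: [0.5, -0.4, -1.2]
grip_width: 0.392
```

```bash
python3 -m creep '0 0.1 0 0 0 0;0 0.2 0 0 0 0;0 0.2 0 0 0 0'; python3 go.py .5095 .041 .065 105.6
```

```text
t: 15.37
tcp_pos: [0.511, 0.0402, 0.0662]
ee_rot: [0.428, 0.564, -0.563, -0.427]
ft_force: [-6.3, -0.4, 25.5]
grip_width: 0.394
cm [0.12 0.12 0.12] rot [ 0.001 -0.    -0.   ] q [ 0.08  0.41  2.    0.    0.73 -1.77] t 15.3667
```

Contact at about 8 mm above the desk-level grasp height, which matches feet on the plate. Releasing and backing off.

```bash
python3 -m creep '0 -0.15 0 0 0 0;0 -0.15 0 0 0 0'; python3 -m creep '0 0 0 0 0 0;0 0 0 0 0 0;0 0 0 0 0 0;0 0 0 0 0 0;0 -1 0 0 0 0;0 -3 0 0 0 0;0 -6 0 0 0 0;0 -9 0 0 0 0;0 -9 0 0 0 0;0 -9 0 0 0 0' 5.5 40
python3 -m creep '4 0 0 0 0 0;8 0 0 0 0 0;12 0 0 0 0 0;16 0 0 0 0 0;20 0 0 0 0 0;22 0 0 0 0 0;22 0 0 0 0 0;22 0 0 0 0 0;22 0 0 0 0 0'
python3 - <<'E'
from fit import *
a=[]
for n in("scene","top"):
    p=viewer.read_camera(n)
    for l,x,z in(("chock",(.51,.041,.27),.008),("tube",(.51,.041,.27),.034),("cradle",(.51,.041,.27),0)):
        r=fit(p,l,x,z)
        if r: print(n,l,np.round(r[0][:2],4),round(np.degrees(r[0][2]),1),round(r[1],3))
    c=proj(p,np.array((.51,.041,.04))).astype(int); a.append(cv2.resize(p["image"][c[1]-45:c[1]+45,c[0]-45:c[0]+45],(400,400),interpolation=2))
cv2.imwrite("pics/c7.png",cv2.convertScaleAbs(np.hstack(a),alpha=1.5))
E
```

```text
t: 15.53
tcp_pos: [0.5107, 0.04, 0.0662]
ee_rot: [0.428, 0.564, -0.563, -0.427]
ft_force: [0.4, -0.2, 5.8]
grip_width: 0.388
t: 16.37
tcp_pos: [0.5115, 0.0401, 0.1577]
ee_rot: [0.429, 0.564, -0.562, -0.426]
ft_force: [0.9, 0.0, -0.1]
grip_width: 0.645
t: 17.12
tcp_pos: [0.4505, 0.2512, 0.1548]
ee_rot: [-0.427, -0.563, 0.564, 0.428]
ft_force: [0.0, 1.2, -0.2]
grip_width: 0.644
scene chock [0.5095 0.0381] 13.5 0.12
scene tube [0.5093 0.0402] 15.3 0.335
scene cradle [0.5106 0.0367] 14.4 0.543
top chock [0.509  0.0405] 15.2 0.11
top tube [0.5089 0.0421] 15.0 0.354
top cradle [0.5093 0.0421] 15.4 0.748
```

View pics/c7.png

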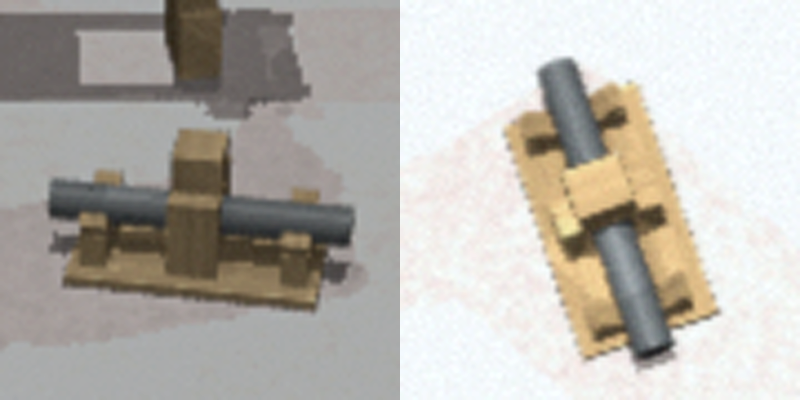

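The chock (195,205) stands upright astride the tube, midway between the Vs with its feet on the plate. The tube is seated in both Vs with equal overhang, and the arm is clear. Handing in.

```bash
python3 -c "
from rig import finish_job; print(finish_job())"
```

```text
the job is handed in; nothing more can be done
None
```

I laid the thick 24 mm tube in both Vs, then stood the notched chock astride its middle with both feet on the cradle's base plate. I handed the job in at about 17 s of the 54 s, with the arm clear and the gripper open; no verdict came back.

**Last checks:**
- **Position:** The final top-view fits put the tube at (0.509, 0.042), the chock at (0.509, 0.041) and the cradle at (0.509, 0.042), all in metres. Their headings agree to about 0.5°.
- **Chock height:** The chock met the plate about 8–9 mm above the height at which I grasped it on the desk, which matches the 8 mm plate. The final pictures show it upright.
- **Forces:** The highest wrist force reported was about 26 N, while pressing the parts into place.

**Disagreements:**
- The scene camera's fits differ from the top camera's by about 2–5 mm in y. This looks like calibration bias.
- The scene camera put the chock's heading about 2° off the tube's.
- The last cradle and tube outline fits were poor because the chock and tube cover parts of them, so I relied on the pictures and contact heights as well.

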